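# Put the drill cases away in the slotted rack

### The arm

A 6-joint arm with a two-finger parallel gripper is mounted at the origin on the work surface. World frame = base frame: x ahead of the robot, y to its left, z up, the work surface at z = 0. Lengths are in m, angles in degrees, forces in N, time in s.
With the tool pointing down it reaches from about 0.3 to 0.75 m from the base axis. Payload 8.5 kg.
Tool frame: the origin (TCP) lies at the very end of the fingers, on their centre line; the grasp point (between the pads) lies 19 mm behind it; z points along the fingers, y is the line along which they close (so a half turn about z gives the same grasp; the last joint's range is limited). The gripper opens to 85 mm and grips with 20 to 120 N. Pads are 22 mm wide; open, the fingers measure 114 mm over their backs; the gripper's body (76 mm by 85 mm) begins 54 mm behind the grasp point. The pads swing forward as they close: fully open they stand 13 mm farther back than shut.
Start: joints at [52.695, 21.807, 74.336, -0, 83.858, -12.336], TCP at [0.232, 0.499, 0.231] pointing down, gripper open.
Joint ranges: [-178.18, 178.18], [-50.72, 133.34], [12.68, 142.11], [-81.47, 261.47], [9.98, 163.14], [-165.26, 165.26]. Speed limits (degrees/s): [136.94, 136.94, 180, 180, 180, 180].

### API

Orientations are given as a 3x3 rotation matrix whose columns are the frame's x, y, z axes.
In Python, from rig import env gives the robot as it stands.
- The arm moves only by the tool move_arm, never from a script. Its argument "plan" is a list of rows, each a list of 7 numbers: the turn, a rotation vector about the tool's x, y, z in degrees, then the shift along the tool's x, y, z in cm, then the gripper command: -1 is shut, 1 is fully open, values between are in proportion. In form: [[ax, ay, az, tx, ty, tz, jaw], ...]. A call has 1 to 5 rows; each row is the pose to reach, as a shift and turn from the pose commanded when the call began, along the tool's axes at that moment; what a row does not reach only later rows make up. A row lasts 1/10 s, in which the tool goes at most 50 mm and 8.59 degrees, less where a joint would pass 70% of its speed; a pose out of reach is approached as far as the arm can. A call with a gripper value outside its range is refused whole. The fingers move at their own pace and stop on an object; "squeeze" is the grip in N (left out, the last holds). Time passes only in rows, so rows that repeat a pose let the fingers close. It gives the time, the measured TCP pose, the force, the opening and the grip force at its end, in the units of the state.
- env.observe(): the state, without advancing time (a new reading comes with each control period).
- env.get_image(name): name is "side" or "top"; returns a dict with "color" (384x512x3 uint8, red, green, blue), "fov_y" (degrees; the focal length in pixels is half the picture's height over the tangent of half this angle, whatever the lens; pixels are square), "cx", "cy" (the principal point, pixels), "distortion" ([k1, k2, p1, p2, k3] as OpenCV has them; the pictures are not rectified), "R" (3x3) and "t" (3): a world point X has camera coordinates R X + t. Camera axes: x right, y down, z forward; pixel columns grow to the right and rows downward; lengths in m; the calibration is good to about 2 mm. A picture is of the moment at which its call begins. There is no depth.
- env.close_job(): hands the job in; it is judged then, once.
Trained networks look in a picture, given as the dict that the camera call returned (one of the last four; its "shot" number tells which), for a name from the list of things; names that differ only in an ending like _2 or _b are one class to them, and where a whole thing is asked for, a point or a joint stands for the part that bears it (a point fixed in the world has none). Each returns a list of dicts, best first, with "conf" (0 to 1); they miss things now and then, are a little off and sometimes report something else, mostly with a low value. They report only what shows in the picture. A call takes as long as a camera call. They do not tell look-alikes from the thing itself.
- env.outline_of(target, picture): "mask" (384x512 bool, what is visible of it) and "bbox" ([centre column, centre row, width, height] in pixels, round what is visible of it).
- env.tip_of(target, picture): "pixel" ([column, row] in pixels: a listed point, or the origin of a listed thing).
The state is a dict: "time_s": time; "q": joint angles; "qvel": joint speeds; "joint_efforts": joint torques, N m; "position": TCP position; "tool_rot": TCP orientation; "ft_force": force on the tool from outside, world axes, zero at the start; "wrist_torque": the same for the moment, N m; "grip_width": finger opening in m; "gripper_force": force on a finger pad.
Only numpy, scipy, OpenCV 4.12 (cv2) and the standard library are available. Lean on these libraries where they do the work, as an engineer would, in place of code of your own. Each camera call takes 0.05 s, during which the arm holds its last target. There are 200 camera calls.

### The job

Two flat steel drill-bit cases have been left leaning in the bench rests: stand each one on its long edge, latch edge up, in the plywood rack's empty slot that matches its thickness (thin case in the narrow slot, thick case in the wide slot). Each goes in from the open front of the rack, under the steel strap, until it is fully home against the back stop. Leave the case already in the middle slot and everything else on the bench where it is.

Things in the scene. Friction and masses are not known exactly. Their poses are not given: they have to be found in the camera images.
- case_thin: flat grey steel drill-bit case, rigid box: 115 mm long (its x), 14 thick (y), 66 tall (z, towards the latch edge with a small bright plate), 0.2 kg. Origin: centre of its underside, the long edge away from the latch. Ends alike. Starts loose in rest_thin, z axis 0.5 rad off vertical, tipped to the rest's -y (about towards the robot); only the lowest 28 mm of the leaned-on face is covered.
- case_thick: flat grey steel drill-bit case, rigid box: 115 mm long (its x), 26 thick (y), 80 tall (z, towards the latch edge with a small bright plate), 0.35 kg. Origin: centre of its underside, the long edge away from the latch. Ends alike. Starts loose in rest_thick, z axis 0.5 rad off vertical, tipped to the rest's -y (about towards the robot); only the lowest 28 mm of the leaned-on face is covered.
- case_middle: flat grey steel drill-bit case, rigid box: 115 mm long (its x), 20 thick (y), 74 tall (z, towards the latch edge with a small bright plate), 0.28 kg. Origin: centre of its underside, the long edge away from the latch. Ends alike. Already home in the middle slot; leave it there.
- rest_thin: black bent-steel rest fixed to the bench, 100 mm long (its x) by 70 mm, holding case_thin tilted. Origin: centre of its underside at bench height; the case's underside centre starts 35 mm above it. Its x axis runs along the case's length.
- rest_thick: black bent-steel rest fixed to the bench, 100 mm long (its x) by 70 mm, holding case_thick tilted. Origin: centre of its underside at bench height; the case's underside centre starts 35 mm above it. Its x axis runs along the case's length.
- rack: fixed plywood rack 211 x 150 mm (x -105 to 106), origin under its middle at bench height. Three slots along x, open to -x. Floor 12 mm thick. In front (x -105 to -15) 18 mm ribs, tops 32 mm above the bench, open above; behind, tall dividers, tops 96 mm. Steel strap across the divider tops at x 30 to 50 (top 101 mm). Back stop face at x 96. Slot centres y -47 narrow, -6 middle (full), 41 wide.
- slot_narrow (a point): narrow slot of the rack, 20 mm wide for the 14 mm thick case: where the underside centre of that case is when fully home against the back stop (on the slot's floor, 12 mm above the bench). x runs along the slot inwards (away from the mouth), y across it, z up.
- slot_wide (a point): wide slot of the rack, 32 mm wide for the 26 mm thick case: where the underside centre of that case is when fully home against the back stop (on the slot's floor, 12 mm above the bench). x runs along the slot inwards (away from the mouth), y across it, z up.
- slot_middle (a point): middle slot of the rack, 26 mm wide for the 20 mm thick case: where the underside centre of that case is when fully home against the back stop (on the slot's floor, 12 mm above the bench). x runs along the slot inwards (away from the mouth), y across it, z up.
- mouth_narrow (a point): the narrow slot's mouth: on its centre line at floor height, in the plane of the tall dividers' front edges, same axes.
- mouth_wide (a point): the wide slot's mouth: on its centre line at floor height, in the plane of the tall dividers' front edges, same axes.
- hammer: loose hammer lying on the bench, 260 mm long; leave it. Origin under its middle, handle to its -x.
- wrench: loose spanner lying on the bench, about 180 mm long and under 15 mm high, in front of the rack; leave it.
- driver: loose screwdriver lying on the bench, about 200 mm long; leave it.
- jar: white jar with blue cap, 64 mm diameter, 85 mm tall, standing; leave it. Origin under its centre.
- can: yellow can, 66 mm diameter, 110 mm tall, standing; leave it. Origin under its centre.
- bearing: loose steel bearing ring, 72 mm diameter, 18 mm high, lying flat; leave it.
- socket: large steel socket, 32 mm diameter, 50 mm tall, standing; leave it.
There are look-alikes about, which are no part of the job. Leave any black look-alike of the case_thick alone.

How it is judged (in metres and radians):
At the end, for the whole second after the job is handed in: The thin case is in the narrow slot, the thick case in the wide slot and the middle case still in the middle slot, each on the slot floor, latch edge up and upright (within 0.15 rad), along the slot (within 0.12 rad), within 6 mm of fully home against the back stop, and at rest (x of case_thin in the frame of slot_narrow between -0.006 and 0.006 m and y of case_thin in the frame of slot_narrow between -0.006 and 0.006 m and z of case_thin in the frame of slot_narrow between -0.004 and 0.004 m and angle between each of case_thin, case_thick, case_middle's own z axis and vertical below 0.15 rad and angle between the x axis of case_thin and the x axis of slot_narrow, either way round below 0.12 rad and linear speed of each of case_thin, case_thick, case_middle below 0.02 m/s and x of case_thick in the frame of slot_wide between -0.006 and 0.006 m and y of case_thick in the frame of slot_wide between -0.006 and 0.006 m and z of case_thick in the frame of slot_wide between -0.004 and 0.004 m and angle between the x axis of case_thick and the x axis of slot_wide, either way round below 0.12 rad and x of case_middle in the frame of slot_middle between -0.006 and 0.006 m and y of case_middle in the frame of slot_middle between -0.006 and 0.006 m and z of case_middle in the frame of slot_middle between -0.004 and 0.004 m and angle between the x axis of case_middle and the x axis of slot_middle, either way round below 0.12 rad); the robot touches nothing.
It fails at once if a bystander (hammer, wrench, screwdriver, jar, can, bearing ring or socket) is moved by more than 30 mm (distance of any of hammer, wrench, driver, jar, can, bearing, socket from where it was at the start of the episode above 0.03 m).
It fails at once if the jar or the can is knocked over (angle between any of jar, can's own z axis and vertical above 0.5 rad).
It fails at once if the case in the middle slot is moved by more than 15 mm (distance of case_middle from where it was at the start of the episode above 0.015 m).
It also fails if it takes over 72 s, if anything falls off the work surface, if the arm or the gripper's body presses on something with over 40 N, if the wrist force passes 120 N, or if a joint passes its speed limit or range.

## Working session

There is one attempt and no reset: what is moved stays moved. The work goes in short steps, Python scripts to look and compute and a tool call to move; the robot and the scene stay as the last step left them, time stands still between calls to the robot, and variables do not carry over. Pictures are saved under pics/ and viewed, at most 10 in all, crops included, and the job is handed in when it is done.

Besides the shell and the picture viewer there is one more tool, called after "Emit:" by a JSON object that holds its "api" and its "payload". move_arm: Moves the arm, as the interface text tells. Its arguments: {"type":"object","properties":{"plan":{"type":"array"},"squeeze":{"type":"number"}},"required":["plan"]}

```bash
mkdir -p pics; ls
python3 - <<'E'
from rig import env
import cv2,numpy as np
for n in ("side","top"):
    p=env.get_image(n)
    cv2.imwrite(f"pics/{n}0.png",cv2.resize(p["color"][:,:,::-1],(768,576),interpolation=cv2.INTER_CUBIC))
    print(n,p["fov_y"],p["cx"],p["cy"],p["distortion"],np.round(p["R"],3).tolist(),np.round(p["t"],3))
    for t in "case_thin case_thick case_middle rest_thin rest_thick rack slot_narrow slot_wide mouth_narrow mouth_wide slot_middle wrench hammer jar can driver socket bearing".split():
        print(t,[(np.round(d["pixel"],1).tolist(),round(d["conf"],2)) for d in env.tip_of(t,p)])
E
```

```text
pics
side 55.38547168414733 250.7961456880219 189.7181140707888 [-0.10562141  0.          0.          0.          0.        ] [[0.857, -0.516, 0.006], [-0.336, -0.566, -0.753], [0.392, 0.643, -0.658]] [-0.434  0.163  0.884]
case_thin [([206.2, 128.5], 0.74), ([301.5, 250.4], 0.5)]
case_thick [([304.4, 251.2], 0.98), ([231.5, 338.6], 0.67), ([347.6, 311.6], 0.65)]
case_middle [([293.6, 182.4], 0.55), ([277.2, 177.6], 0.29)]
rest_thin [([206.0, 135.3], 0.62), ([281.2, 187.6], 0.31)]
rest_thick [([299.0, 264.2], 0.86)]
rack [([281.9, 186.3], 0.95), ([260.2, 121.1], 0.37), ([255.1, 135.8], 0.35), ([206.0, 128.1], 0.33)]
slot_narrow [([305.1, 186.3], 0.67)]
slot_wide [([283.9, 170.6], 0.91), ([383.3, 245.3], 0.7)]
mouth_narrow [([291.1, 193.7], 0.76), ([345.9, 213.0], 0.54)]
mouth_wide [([273.7, 178.3], 0.95)]
slot_middle []
wrench [([209.1, 200.6], 0.91)]
hammer [([261.4, 119.7], 0.76)]
jar [([252.4, 136.5], 0.57), ([294.7, 180.3], 0.56)]
can [([342.5, 215.0], 0.8)]
driver [([383.6, 247.2], 0.72)]
socket [([234.2, 247.5], 0.83)]
bearing [([179.0, 170.1], 0.89)]
top 49.46814800009514 260.
[... 289 characters left out ...]
2.3, 294.0], 0.65)]
case_middle [([232.6, 168.4], 0.65), ([252.1, 154.5], 0.57)]
rest_thin [([124.0, 188.8], 0.97)]
rest_thick [([336.9, 206.1], 0.61)]
rack [([248.9, 166.3], 0.81)]
slot_narrow [([261.3, 150.1], 0.66), ([161.8, 245.3], 0.25)]
slot_wide [([225.4, 241.8], 0.17)]
mouth_narrow [([268.3, 167.8], 0.91)]
mouth_wide [([234.2, 171.3], 0.73), ([337.4, 206.0], 0.4), ([119.7, 184.4], 0.21)]
slot_middle [([250.5, 153.7], 0.94)]
wrench [([225.4, 239.9], 0.9), ([118.4, 185.7], 0.46), ([354.5, 137.2], 0.35)]
hammer [([127.4, 117.2], 0.94)]
jar [([159.5, 144.9], 0.95)]
can [([310.9, 138.9], 0.8)]
driver [([357.2, 135.5], 0.94)]
socket [([295.2, 245.3], 0.46)]
bearing [([162.9, 245.7], 0.67)]
```

View pics/side0.png

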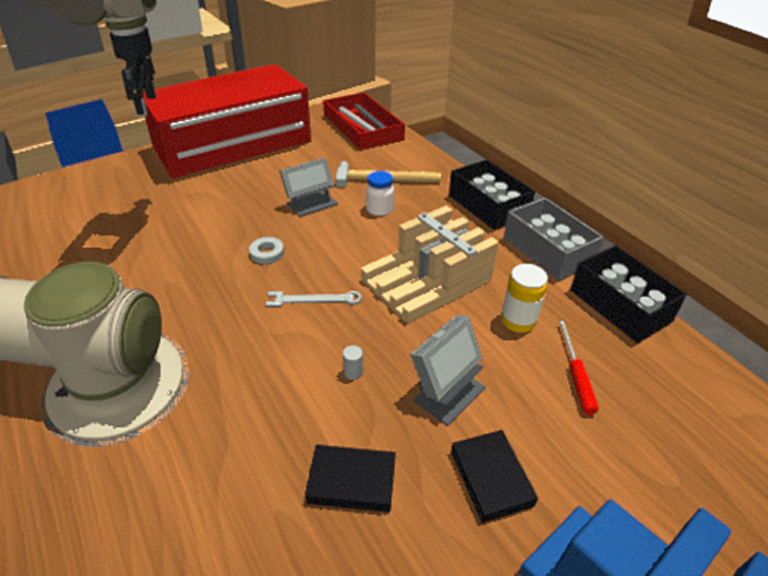

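View pics/top0.png

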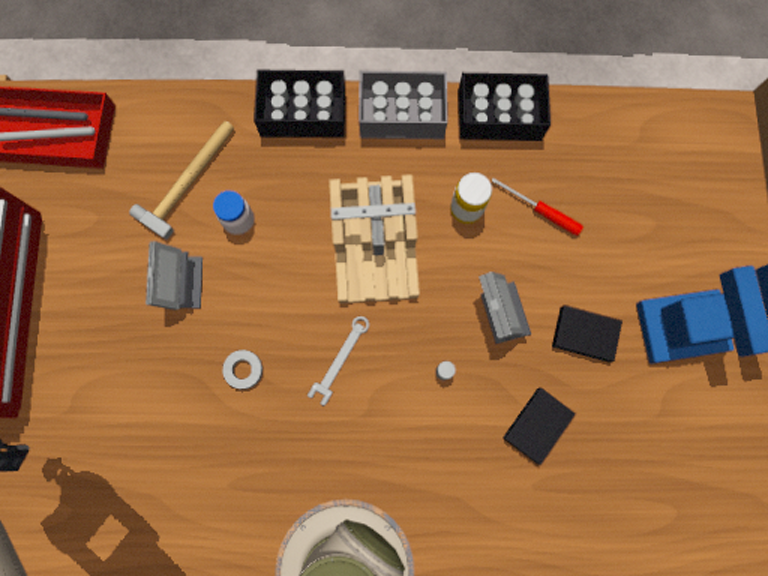

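Side view: the two grey cases lean in the rests, thin at about (206,125) and thick at about (299,240) in native pixels. The flat black boxes at (233,318) and (330,317) are look-alikes, lying on the bench without rests, so I leave them. Top view: thin (116,184), thick (335,205), rack (250,160) opening towards the robot. Next I fit the poses from both outlines.

```bash
cat > h.py <<'E'
from rig import env
import cv2,numpy as np
from scipy.optimize import minimize
from scipy.spatial.transform import Rotation as Ro
S=4
def proj(p,X):
    f=192/np.tan(np.radians(p["fov_y"]/2)); K=np.array([[f,0,p["cx"]],[0,f,p["cy"]],[0,0,1.]])
    return cv2.projectPoints(np.asarray(X,float).reshape(-1,1,3),cv2.Rodrigues(np.array(p["R"],float))[0],np.array(p["t"],float),K,np.array(p["distortion"],float))[0].reshape(-1,2)
def ray(p,uv,z):
    f=192/np.tan(np.radians(p["fov_y"]/2)); K=np.array([[f,0,p["cx"]],[0,f,p["cy"]],[0,0,1.]])
    n=cv2.undistortPoints(np.array([[uv]],float),K,np.array(p["distortion"],float))[0,0]
    R=np.array(p["R"]);C=-R.T@np.array(p["t"]);d=R.T@np.array([*n,1]);return C+d*(z-C[2])/d[2]
def box(x0,x1,y0,y1,z0,z1): return np.array([[x,y,z] for x in(x0,x1) for y in(y0,y1) for z in(z0,z1)])
def draw(p,boxes):
    m=np.zeros((384*S,512*S),np.uint8)
    for b in boxes:
        h=cv2.convexHull(((proj(p,b)+.5)*S*16-8).astype(np.int32)); cv2.fillConvexPoly(m,h,1,shift=4)
    return m[::2,::2].astype(bool)
def up(m): return cv2.resize(m.astype(np.float32),None,fx=S/2,fy=S/2,interpolation=cv2.INTER_LINEAR)>.5
def Rz(a): return Ro.from_euler("z",a).as_matrix()
def case_boxes(v,th,h,tilt=.5):
    b=box(-.0575,.0575,-th/2,th/2,0,h)@Ro.from_euler("x",tilt).as_matrix().T+[0,0,.035]
    return [b@Rz(v[2]).T+[v[0],v[1],0]]
# tilt .5 about +x sends z to (0,-sin,cos): rest's -y
def rack_boxes(v):
    B=[(-.105,.106,-.075,.066+.009,0,.012)]
    # walls between slots: narrow -57..-37, middle -19..7, wide 25..57
    for a,b in((-.075,-.057),(-.037,-.019),(.007,.025),(.057,.075)):
        B+=[(-.105,-.015,a,b,0,.032),(-.015,.106,a,b,0,.096)]
    B+=[(.096,.106,-.075,.075,0,.096),(.03,.05,-.075,.075,.096,.101),(-.019,.096,-.016,.004,.012,.086)]
    return [box(*b)@Rz(v[2]).T+[v[0],v[1],0] for b in B]
def loss(v,fn,views):
    s=0
    for p,m,ign in views:
        d=draw(p,fn(v)); s+=((d^m)&~(ign&d)).sum()/max(m.sum(),1)
    return s
def fit(fn,views,x0,yaws):
    best=None
    for y in yaws:
        r=minimize(loss,[*x0,y],args=(fn,views),method="Nelder-Mead",options=dict(initial_simplex=np.array([[*x0,y]]*4)+np.array([[0,0,0],[.012,0,0],[0,.012,0],[0,0,.15]]),xatol=2e-4,fatol=1e-4,maxiter=150))
        if best is None or r.fun<best.fun: best=r
        print("  yaw",round(y,2),"->",np.round(r.x,4),round(r.fun,3))
    return best
def mask(t,p,near):
    for d in env.outline_of(t,p):
        m=d["mask"]; ys,xs=np.nonzero(m)
        if len(xs) and np.hypot(xs.mean()-near[0],ys.mean()-near[1])<22: return m,d["conf"]
    return np.zeros((384,512),bool),0
E
cat > m1.py <<'E'
from h import *
P={n:env.get_image(n) for n in("side","top")}
near={"case_thin":{"side":(205,118),"top":(114,183)},"case_thick":{"side":(299,240),"top":(335,205)},"rack":{"side":(288,175),"top":(250,160)}}
def get(t,rest=None):
    V=[]
    for n,p in P.items():
        m,c=mask(t,p,near[t][n]); i=np.zeros_like(m)
        if rest:
            i,c2=mask(rest,p,near[t][n]); print(t,n,c,m.sum(),c2,i.sum())
        else: print(t,n,c,m.sum())
        if c: V.append((p,up(m),up(i)))
    return V
p=P["top"]; out={}
for t,r,th,hh in(("case_thin","rest_thin",.014,.066),("case_thick","rest_thick",.026,.08)):
    V=get(t,r); x0=ray(p,near[t]["top"],.05)[:2]
    b=fit(lambda v:case_boxes(v,th,hh),V,x0,np.arange(-3,3.2,np.pi/4)); out[t]=b.x; print(t,b.x,b.fun)
V=get("rack"); b=fit(rack_boxes,V,ray(p,near["rack"]["top"],.05)[:2],[0,.15,-.15]); out["rack"]=b.x; print("rack",b.x,b.fun)
np.savez("fit.npz",**out)
for n,p in P.items():
    im=cv2.resize(p["color"],None,fx=2,fy=2)[:,:,::-1].copy()
    for bs in(case_boxes(out["case_thin"],.014,.066),case_boxes(out["case_thick"],.026,.08),rack_boxes(out["rack"])):
        for bx in bs:
            q=((proj(p,bx)+.5)*2*16).astype(int)
            for i in range(8):
                for k in(1,2,4):
                    if i<i^k: cv2.line(im,tuple(map(int,q[i])),tuple(map(int,q[i^k])),(0,255,0),1,cv2.LINE_AA,4)
    cv2.imwrite(f"pics/{n}_ov.png",im)
a,b=cv2.imread("pics/side_ov.png"),cv2.imread("pics/top_ov.png")
pick=lambda im,c,w,h:cv2.resize(im[c[1]-h//2:c[1]+h//2,c[0]-w//2:c[0]+w//2],(400,300),interpolation=cv2.INTER_CUBIC)
cv2.imwrite("pics/ov.png",np.vstack([np.hstack([pick(a,(430,240),400,300)[:],pick(a,(590,480),280,210)]),np.hstack([pick(b,(230,370),280,210),pick(b,(580,350),460,345)])]))
E
time python3 m1.py
```

```text
case_thin side 0.86 634 0.56 348
case_thin top 0.77 838 0.92 536
  yaw -3.0 -> [ 0.5178  0.3151 -3.0514] 0.181
  yaw -2.21 -> [ 0.5179  0.3157 -3.0595] 0.182
  yaw -1.43 -> [ 0.5214  0.3478 -0.3759] 0.98
  yaw -0.64 -> [ 0.522   0.3474 -0.3864] 0.98
  yaw 0.14 -> [0.5095 0.3518 0.2932] 0.933
  yaw 0.93 -> [0.5178 0.3154 3.2264] 0.182
  yaw 1.71 -> [0.5174 0.3144 3.2191] 0.176
  yaw 2.5 -> [0.5177 0.3155 3.2255] 0.181
case_thin [0.51738479 0.3144336  3.21913438] 0.17608584356624982
case_thick side 0.85 1576 0 0
case_thick top 0.87 783 0.73 282
  yaw -3.0 -> [ 0.4723 -0.2944 -2.8612] 0.089
  yaw -2.21 -> [ 0.4726 -0.2946 -2.8626] 0.091
  yaw -1.43 -> [ 0.4531 -0.2624  0.7713] 0.74
  yaw -0.64 -> [ 0.4536 -0.2617  0.7767] 0.736
  yaw 0.14 -> [ 0.4526 -0.2614  0.7681] 0.739
  yaw 0.93 -> [ 0.4527 -0.2615  0.7677] 0.74
  yaw 1.71 -> [ 0.4535 -0.2611  0.796 ] 0.745
  yaw 2.5 -> [ 0.4728 -0.2944  3.4403] 0.091
case_thick [ 0.47225143 -0.29443645 -2.86116346] 0.08904115694549793
rack side 0.69 3917
rack top 0.71 4208
  yaw 0 -> [ 0.5915 -0.0468  0.0776] 0.219
  yaw 0.15 -> [ 0.5911 -0.0469  0.0772] 0.219
  yaw -0.15 -> [ 0.5916 -0.047   0.0734] 0.219
rack [ 0.5914867  -0.04681158  0.0775847 ] 0.21896821316558124
real	0m7.507s
user	0m5.752s
sys	0m0.265s
```

View pics/ov.png

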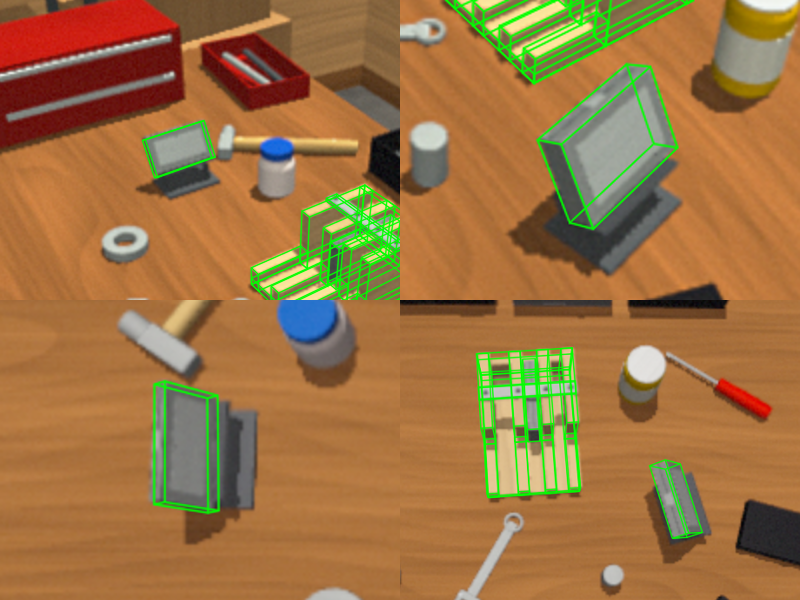

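Both leaning cases and the rack fit well; both cases tip towards world +y. The overlay confirms that the grey pieces in the rests are the targets. The black boxes aren't in rests. Next: check the rack against the point detections and work out the thin-case grasp.

```bash
cat >> h.py <<'E'
def rel(R0,p0,R1,p1):
    rv=np.degrees(Ro.from_matrix(R0.T@R1).as_rotvec()); t=R0.T@(p1-p0)*100
    return np.round(rv,1),np.round(t,2)
def tool_rot(xdir,zdir):
    z=zdir/np.linalg.norm(zdir); y=np.cross(z,xdir); y/=np.linalg.norm(y); return np.c_[np.cross(y,z),y,z]
E
python3 - <<'E'
from h import *
f=np.load("fit.npz"); rk=f["rack"]
P={n:env.get_image(n) for n in("side","top")}
for n,p in P.items():
    for t,q,z in(("mouth_narrow",(-.015,-.047),.012),("mouth_wide",(-.015,.041),.012),("slot_narrow",(.0385,-.047),.012),("slot_wide",(.0385,.041),.012),("slot_middle",(.0385,-.006),.012),("rack",(0,0),0)):
        w=(Rz(rk[2])@[*q,0])[:2]+rk[:2]
        print(n,t,[(np.round((Rz(-rk[2])@np.r_[ray(p,d["pixel"],z)[:2]-w,0])[:2]*1000,1),round(d["conf"],2)) for d in env.tip_of(t,p)[:1]])
for t,uv in(("toolbox right edge top",(27,130)),("jar",(159.5,144.9)),("can",(310.9,138.9)),("hammerhead",(100,148)),("socket",(296,252))): print(t,np.round(ray(P["top"],uv,0),3))
s=env.observe(); R0=np.array(s["tool_rot"]);p0=np.array(s["position"]); print(np.round(R0,3).tolist(),p0,s["grip_width"])
for t,zt in(("case_thin",.034),("case_thick",.038)):
    v=f[t]; Rc=Rz(v[2])@Ro.from_euler("x",.5).as_matrix(); o=np.array([v[0],v[1],.035])
    xs=-Rc[:,0] if Rc[0,0]<0 else Rc[:,0]   # roughly world +x
    for sg in(1,-1):
        R1=tool_rot(sg*xs,-Rc[:,2]); g=o+Rc[:,2]*zt-xs*.015
        print(t,sg,"grasp",np.round(g,4),"pre",np.round(g+Rc[:,2]*.09,4),rel(R0,p0,R1,g+Rc[:,2]*.09))
E
```

```text
side mouth_narrow [(array([3.7, 2.5]), 0.65)]
side mouth_wide [(array([11.7, -5. ]), 0.57)]
side slot_narrow [(array([ 7.9, -7. ]), 0.86)]
side slot_wide [(array([5.5, 2.2]), 0.95)]
side slot_middle [(array([-152.2, -215.6]), 0.5)]
side rack [(array([-40.4, 373.9]), 0.6)]
top mouth_narrow [(array([-40.8, 406.4]), 0.16)]
top mouth_wide [(array([-2. ,  0.4]), 0.88)]
top slot_narrow [(array([-2.4,  6.1]), 0.94)]
top slot_wide [(array([-9.4,  1.9]), 0.73)]
top slot_middle [(array([-3.1, 48. ]), 0.21)]
top rack [(array([-1.5,  1.2]), 0.75)]
toolbox right edge top [0.693 0.615 0.   ]
jar [0.648 0.215 0.   ]
can [ 0.671 -0.229  0.   ]
hammerhead [0.637 0.389 0.   ]
socket [ 0.339 -0.181  0.   ]
[[-0.907, 0.422, 0.0], [0.422, 0.907, 0.0], [0.0, 0.0, -1.0]] [0.23216815 0.49858612 0.23134004] 0.0857899640131805
case_thin 1 grasp [0.5012 0.3295 0.0648] pre [0.4978 0.3725 0.1438] (array([ -9.8, -37.4, 146.5]), array([-29.4 ,  -0.21,   8.75]))
case_thin -1 grasp [0.5012 0.3295 0.0648] pre [0.4978 0.3725 0.1438] (array([ 28. ,  -7.4, -28.8]), array([-29.4 ,  -0.21,   8.75]))
case_thick 1 grasp [ 0.4528 -0.2811  0.0683] pre [ 0.4409 -0.2396  0.1473] (array([-12.9, -34.6, 135.4]), array([-50.08, -58.11,   8.4 ]))
case_thick -1 grasp [ 0.4528 -0.2811  0.0683] pre [ 0.4409 -0.2396  0.1473] (array([ 27.4, -10.3, -40.2]), array([-50.08, -58.11,   8.4 ]))
```

Emit:
{"api": "move_arm", "payload": {"plan": [[5.6,-1.5,-5.8,-4.8,0,0.4,1],[11.2,-3,-11.6,-9.6,0,0.8,0.5],[16.8,-4.5,-17.3,-14.4,0,1.2,0.3],[22.4,-5.9,-23,-19.2,-0.1,1.6,0.3],[28,-7.4,-28.8,-24,-0.2,2,0.3]], "squeeze": 30}}

```text
time_s: 3.7
position: [0.4508, 0.3945, 0.2113]
tool_rot: [[-0.997, -0.071, 0.039], [-0.081, 0.873, -0.481], [0.001, -0.483, -0.876]]
ft_force: [0.9, 0.6, -0.6]
grip_width: 0.0557
gripper_force: 0.0
```

```bash
cat > go.py <<'E'
import sys
from h import *
# usage: case zt xoff list of backoffs (m) along case z
f=np.load("fit.npz"); t=sys.argv[1]; zt=float(sys.argv[2]); xo=float(sys.argv[3])
v=f[t]; Rc=Rz(v[2])@Ro.from_euler("x",.5).as_matrix(); o=np.array([v[0],v[1],.035])
xs=-Rc[:,0] if Rc[0,0]<0 else Rc[:,0]
R1=tool_rot(-xs,-Rc[:,2]); g=o+Rc[:,2]*zt-xs*xo
s=env.observe(); R0=np.array(s["tool_rot"]);p0=np.array(s["position"])
print(s["time_s"],np.round(p0,4),np.round(s["q"],1),s["grip_width"],np.round(s["ft_force"],1))
for b in map(float,sys.argv[4:]): print(b,*rel(R0,p0,R1,g+Rc[:,2]*b))
E
python3 go.py case_thin .034 .015 .09 .04 0
```

```text
3.7 [0.4508 0.3945 0.2113] [ 39.7  37.3  55.6 -24.  103.5 -57.2] 0.0556940201488584 [ 0.9  0.6 -0.6]
0.09 [-0.2  0.1  0.2] [-4.51  1.    7.15]
0.04 [-0.2  0.1  0.2] [-4.5   1.02 12.15]
0.0 [-0.2  0.1  0.2] [-4.5   1.04 16.15]
```

Emit:
{"api": "move_arm", "payload": {"plan": [[-0.2,0,0,-2.5,0.6,3.8,0.3],[-0.2,0,0.2,-4.5,1,7.2,0.3],[-0.2,0,0.2,-4.5,1,10.5,0.3],[-0.2,0,0.2,-4.5,1,13.5,0.3],[-0.2,0,0.2,-4.5,1,16.1,0.3]]}}

```text
time_s: 4.2
position: [0.4991, 0.3298, 0.0637]
tool_rot: [[-0.997, -0.065, 0.037], [-0.074, 0.877, -0.475], [-0.001, -0.477, -0.879]]
ft_force: [0.2, -0.3, -0.6]
grip_width: 0.0553
gripper_force: 0.0
```

Emit:
{"api": "move_arm", "payload": {"plan": [[0,0,0,0,0,0,0],[0,0,0,0,0,0,-0.3],[0,0,0,0,0,0,-0.6],[0,0,0,0,0,0,-0.8],[0,0,0,0,0,0,-1]]}}

```text
time_s: 4.7
position: [0.4997, 0.3318, 0.0668]
tool_rot: [[-0.997, -0.064, 0.041], [-0.075, 0.878, -0.473], [-0.006, -0.475, -0.88]]
ft_force: [-0.1, 4.6, 5.6]
grip_width: 0.0133
gripper_force: 33.8
```

Emit:
{"api": "move_arm", "payload": {"plan": [[0,0,0,0,0,0,-1],[0,0,0,0,0,0,-1],[0,0,0,0,0,0,-1]], "squeeze": 40}}

```text
time_s: 5.0
position: [0.4997, 0.3318, 0.0668]
tool_rot: [[-0.997, -0.064, 0.041], [-0.075, 0.878, -0.473], [-0.006, -0.475, -0.88]]
ft_force: [-1.2, 4.0, 6.4]
grip_width: 0.0137
gripper_force: 39.4
```

Emit:
{"api": "move_arm", "payload": {"plan": [[0,0,0,0,0,-2,-1],[0,0,0,0,0,-5,-1],[0,0,0,0,0,-9,-1],[0,0,0,0,0,-13,-1],[0,0,0,0,0,-13,-1]]}}

```text
time_s: 5.5
position: [0.4948, 0.3954, 0.1846]
tool_rot: [[-0.997, -0.063, 0.046], [-0.077, 0.88, -0.469], [-0.011, -0.471, -0.882]]
ft_force: [0.0, 0.1, -1.6]
grip_width: 0.0132
gripper_force: 39.2
```

```bash
cat > tgt.py <<'E'
import sys
from h import *
# usage: slot_y  dx dy(fine corr, m)  then triples x,z in rack frame of TCP : upright pose over slot
f=np.load("fit.npz"); rk=f["rack"].copy(); y=float(sys.argv[1])
s=env.observe(); R0=np.array(s["tool_rot"]);p0=np.array(s["position"])
R1=tool_rot(-Rz(rk[2])[:,0],np.array([0,0,-1.]))
print(s["time_s"],np.round(p0,4),np.round(s["q"],1),s["grip_width"],np.round(s["ft_force"],1),"rack-frame tcp",np.round(Rz(-rk[2])@(p0-[rk[0],rk[1],0]),4))
for a in sys.argv[2:]:
    x,z=map(float,a.split(",")); w=Rz(rk[2])@[x,y,0]+[rk[0],rk[1],z]; print(a,np.round(w,4),*rel(R0,p0,R1,w))
E
python3 tgt.py -.047 -.105,.2 -.105,.13 -.105,.048
```

```text
5.5 [0.4948 0.3954 0.1846] [ 37.3  41.1  52.3 -24.1 101.3 -58.7] 0.01318257628120202 [ 0.   0.1 -1.6] rack-frame tcp [-0.0621  0.4484  0.1846]
-.105,.2 [ 0.4904 -0.1018  0.2   ] [-28.1   0.6  -0.2] [  4.26 -44.44  21.95]
-.105,.13 [ 0.4904 -0.1018  0.13  ] [-28.1   0.6  -0.2] [  4.33 -41.14  28.13]
-.105,.048 [ 0.4904 -0.1018  0.048 ] [-28.1   0.6  -0.2] [  4.42 -37.27  35.36]
```

Emit:
{"api": "move_arm", "payload": {"plan": [[-5.6,0,0,0.4,-4.2,2.1,-1],[-11.2,0.2,0,0.8,-8.4,4.2,-1],[-16.9,0.4,0,1.2,-12.6,6.3,-1],[-22.5,0.5,-0.1,1.6,-16.8,8.4,-1],[-28.1,0.6,-0.2,2,-21,10.5,-1]]}}

```text
time_s: 6.0
position: [0.4909, 0.1553, 0.187]
tool_rot: [[-0.997, -0.076, -0.007], [-0.076, 0.997, -0.003], [0.008, -0.003, -1.0]]
ft_force: [1.0, -0.2, -1.7]
grip_width: 0.0134
gripper_force: 39.4
```

```bash
python3 tgt.py -.047 -.105,.18 -.105,.13
```

```text
6.0 [0.4909 0.1553 0.187 ] [  4.4  20.7  83.9  -0.1  75.9 -89.9] 0.013418207549035052 [ 1.  -0.2 -1.7] rack-frame tcp [-0.0846  0.2093  0.187 ]
-.105,.18 [ 0.4904 -0.1018  0.18  ] [-0.1 -0.4 -0.1] [  1.98 -25.64   0.78]
-.105,.13 [ 0.4904 -0.1018  0.13  ] [-0.1 -0.4 -0.1] [  1.94 -25.62   5.78]
```

Emit:
{"api": "move_arm", "payload": {"plan": [[0,0,0,0.4,-5,0.5,-1],[0,0,0,0.8,-10,1,-1],[0,-0.2,0,1.2,-15,2,-1],[0,-0.4,0,1.6,-20,3.5,-1],[-0.1,-0.4,-0.1,1.9,-25,5,-1]]}}

```text
time_s: 6.5
position: [0.4902, -0.0895, 0.1399]
tool_rot: [[-0.997, -0.077, -0.002], [-0.077, 0.997, -0.004], [0.002, -0.004, -1.0]]
ft_force: [1.4, -0.3, -1.7]
grip_width: 0.0137
gripper_force: 39.5
```

Emit:
{"api": "move_arm", "payload": {"plan": [[0,0,0,0,-0.6,0.8,-1],[0,0,0,0,-0.6,0.8,-1]]}}

```text
time_s: 6.7
position: [0.4907, -0.0946, 0.1313]
tool_rot: [[-0.997, -0.074, -0.004], [-0.074, 0.997, -0.003], [0.005, -0.003, -1.0]]
ft_force: [-0.9, 0.9, -1.1]
grip_width: 0.0132
gripper_force: 39.6
```

```bash
cat > held.py <<'E'
import sys
from h import *
t,th,hh=sys.argv[1],float(sys.argv[2]),float(sys.argv[3]); name=sys.argv[4]; zt=float(sys.argv[5])
f=np.load("fit.npz"); rk=f["rack"]
s=env.observe(); R=np.array(s["tool_rot"]);p0=np.array(s["position"])
P={n:env.get_image(n) for n in("side","top")}
def hb(v): # case in tool frame: x along -tool x; v=(dx along case, zt, pitch)
    b=box(-.0575,.0575,-th/2,th/2,0,hh)@Ro.from_euler("y",v[2]).as_matrix().T
    b=b*[-1,1,-1]+[-v[0],0,v[1]]; return [b@R.T+p0]
V=[]
for n,p in P.items():
    d=env.outline_of(t,p); c=proj(p,p0)[0]
    for e in d:
        ys,xs=np.nonzero(e["mask"])
        if len(xs) and np.hypot(xs.mean()-c[0],ys.mean()-c[1])<30:
            m=e["mask"]; ig=np.zeros_like(m)
            # gripper hides what lies round the fingers
            g=draw(p,[(box(-.02,.02,-.04,.04,-.1,.004))@R.T+p0]); V.append((p,up(m)&~g,g)); print(n,e["conf"],m.sum()); break
def loss2(v): return sum((((draw(p,hb(v)))^m)&~g).sum()/m.sum() for p,m,g in V)
if V:
    r=minimize(loss2,[.015,zt,0],method="Nelder-Mead",options=dict(initial_simplex=[[.015,zt,0],[.022,zt,0],[.015,zt+.006,0],[.015,zt,.1]],xatol=2e-4,fatol=1e-4)); v=r.x
    print("x offset of case centre ahead of tool, TCP height over underside, pitch:",np.round(v,4),r.fun,"at guess",loss2([.015,zt,0]))
else: v=[.015,zt,0]
C=[]
for n,p in P.items():
    k=4; im=cv2.resize(p["color"],None,fx=k,fy=k,interpolation=cv2.INTER_CUBIC)[:,:,::-1].copy()
    for bs,col in((hb(v),(255,0,255)),(rack_boxes(rk),(0,255,0))):
        for bx in bs:
            q=((proj(p,bx)+.5)*k*16).astype(int)
            for i in range(8):
                for j in(1,2,4):
                    if i<i^j: cv2.line(im,tuple(map(int,q[i])),tuple(map(int,q[i^j])),col,1,cv2.LINE_AA,4)
    c=(proj(p,Rz(rk[2])@[-.03,0,0]+[rk[0],rk[1],.06])[0]*k).astype(int); C.append(im[c[1]-300:c[1]+300,c[0]-200:c[0]+200])
cv2.imwrite(f"pics/{name}.png",np.hstack(C))
E
python3 tgt.py -.047 -.105,.13; python3 held.py case_thin .014 .066 held1 .034
```

```text
6.7 [ 0.4907 -0.0946  0.1313] [ -24.4   22.8   91.2   -0.3   66.2 -118.5] 0.013227038826686018 [-0.9  0.9 -1.1] rack-frame tcp [-0.1042 -0.0398  0.1313]
-.105,.13 [ 0.4904 -0.1018  0.13  ] [-0.1 -0.3 -0.2] [ 0.08 -0.72  0.13]
side 0.82 669
x offset of case centre ahead of tool, TCP height over underside, pitch: [0.0143 0.0328 0.0522] 0.15202702702702703 at guess 0.18327702702702703
```

View pics/held1.png

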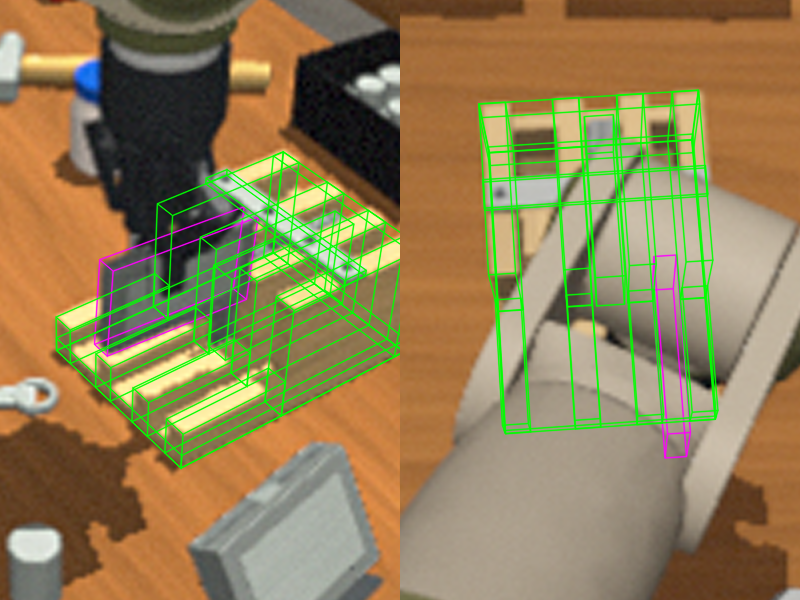

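Emit:
{"api": "move_arm", "payload": {"plan": [[-0.1,-0.3,-0.2,0.1,-0.7,0,-1],[-0.1,-0.3,-0.2,0.1,-0.7,3,-1],[-0.1,-0.3,-0.2,0.1,-0.7,5,-1],[-0.1,-0.3,-0.2,0.1,-0.7,5,-1],[-0.1,-0.3,-0.2,0.1,-0.7,5,-1]]}}

```text
time_s: 7.4
position: [0.4916, -0.1009, 0.0835]
tool_rot: [[-0.997, -0.082, 0.005], [-0.082, 0.997, -0.003], [-0.004, -0.003, -1.0]]
ft_force: [0.2, -1.6, -1.6]
grip_width: 0.0134
gripper_force: 39.6
```

```bash
python3 tgt.py -.047 -.105,.055 -.105,.047
```

```text
7.4 [ 0.4916 -0.1009  0.0835] [ -25.1   26.5   94.7   -0.    58.5 -119.8] 0.013391455663735296 [ 0.2 -1.6 -1.6] rack-frame tcp [-0.1037 -0.0462  0.0835]
-.105,.055 [ 0.4904 -0.1018  0.055 ] [-0.2  0.3  0.2] [ 0.14 -0.07  2.85]
-.105,.047 [ 0.4904 -0.1018  0.047 ] [-0.2  0.3  0.2] [ 0.14 -0.07  3.65]
```

Emit:
{"api": "move_arm", "payload": {"plan": [[0,0,0,0.1,-0.1,1,-1],[0,0,0,0.1,-0.1,1.7,-1],[0,0,0,0.1,-0.1,2.3,-1],[0,0,0,0.1,-0.1,2.7,-1],[0,0,0,0.1,-0.1,2.7,-1]]}}

```text
time_s: 7.9
position: [0.4903, -0.1021, 0.0553]
tool_rot: [[-0.997, -0.081, 0.003], [-0.081, 0.997, -0.002], [-0.003, -0.002, -1.0]]
ft_force: [0.4, 0.3, -1.3]
grip_width: 0.0137
gripper_force: 39.7
```

```bash
python3 tgt.py -.047 -.105,.047; python3 -c "
from h import *;print(np.round(env.observe()['wrist_torque'],2))"
```

```text
7.9 [ 0.4903 -0.1021  0.0553] [ -25.3   28.9   96.5   -0.    54.4 -119.9] 0.013679498562758536 [ 0.4  0.3 -1.3] rack-frame tcp [-0.1052 -0.0473  0.0553]
-.105,.047 [ 0.4904 -0.1018  0.047 ] [-0.1  0.2  0.2] [-0.02  0.03  0.83]
[0.03 0.01 0.03]
```

Emit:
{"api": "move_arm", "payload": {"plan": [[0,0.2,0.2,0,0,0.6,-1],[0,0.2,0.2,-1,0,0.6,-1],[0,0.2,0.2,-2,0,0.6,-1],[0,0.2,0.2,-3,0,0.6,-1],[0,0.2,0.2,-4,0,0.6,-1]]}}

```text
time_s: 8.4
position: [0.5316, -0.0988, 0.0501]
tool_rot: [[-0.997, -0.078, 0.001], [-0.078, 0.997, -0.003], [-0.001, -0.003, -1.0]]
ft_force: [0.6, -0.8, -1.5]
grip_width: 0.0135
gripper_force: 39.8
```

```bash
python3 tgt.py -.047 -.032,.049 -.032,.046;  python3 -c "
from h import *;print(np.round(env.observe()['wrist_torque'],2))"
```

```text
8.4 [ 0.5316 -0.0988  0.0501] [-2.300e+01  3.240e+01  9.030e+01 -1.000e-01  5.720e+01 -1.174e+02] 0.013531161627535433 [ 0.6 -0.8 -1.5] rack-frame tcp [-0.0637 -0.0472  0.0501]
-.032,.049 [ 0.5632 -0.0962  0.049 ] [-0.2  0.   0. ] [-3.17  0.02  0.11]
-.032,.046 [ 0.5632 -0.0962  0.046 ] [-0.2  0.   0. ] [-3.17  0.02  0.41]
[-0.02 -0.03 -0.05]
```

Emit:
{"api": "move_arm", "payload": {"plan": [[0,0,0,-1,0,0.1,-1],[0,0,0,-2,0,0.1,-1],[0,0,0,-3.1,0,0.2,-1],[0,0,0,-3.1,0,0.3,-1],[0,0,0,-3.1,0,0.5,-1]]}}

```text
time_s: 8.9
position: [0.5621, -0.0968, 0.0467]
tool_rot: [[-0.997, -0.078, 0.002], [-0.078, 0.997, -0.004], [-0.002, -0.004, -1.0]]
ft_force: [-12.3, 1.3, 37.1]
grip_width: 0.0137
gripper_force: 45.4
```

```bash
python3 tgt.py -.047 -.032,.046;  python3 -c "
from h import *;print(np.round(env.observe()['wrist_torque'],2))"
```

```text
8.9 [ 0.5621 -0.0968  0.0467] [ -21.6   34.9   85.5   -0.2   59.4 -115.9] 0.01365318425589677 [-12.3   1.3  37.1] rack-frame tcp [-0.0332 -0.0475  0.0467]
-.032,.046 [ 0.5632 -0.0962  0.046 ] [-0.2  0.1  0. ] [-0.12  0.05  0.07]
[ 0.5   1.33 -0.08]
```

Emit:
{"api": "move_arm", "payload": {"plan": [[0,0,0,0,0,-0.2,-0.8],[0,0,0,0,0,-0.2,-0.4],[0,0,0,0,0,-0.2,0],[0,0,0,0,0,-0.2,0.1],[0,0,0,0,0,-0.2,0.1]]}}

```text
time_s: 9.4
position: [0.5613, -0.0965, 0.0468]
tool_rot: [[-0.997, -0.077, 0.0], [-0.077, 0.997, -0.002], [-0.0, -0.002, -1.0]]
ft_force: [0.8, -0.5, 0.9]
grip_width: 0.0469
gripper_force: 0.0
```

Emit:
{"api": "move_arm", "payload": {"plan": [[0,0,0,0,0,-2,0.1],[0,0,0,0,0,-5,0.1],[0,0,0,1,0,-7.5,0.1],[0,0,0,4,0,-7.5,-0.5],[0,0,0,7.2,0,-7.5,-1]]}}

```text
time_s: 9.9
position: [0.489, -0.102, 0.1225]
tool_rot: [[-0.997, -0.078, 0.002], [-0.078, 0.997, -0.003], [-0.002, -0.003, -1.0]]
ft_force: [0.2, 0.5, -0.2]
grip_width: 0.0187
gripper_force: 0.0
```

```bash
python3 tgt.py -.047 -.105,.045 -.03,.045
python3 - <<'E'
from h import *
p=env.get_image("side"); k=4
c=(proj(p,[.58,-.08,.05])[0]*k).astype(int); im=cv2.resize(p["color"],None,fx=k,fy=k,interpolation=cv2.INTER_CUBIC)[:,:,::-1]
cv2.imwrite("pics/ins1.png",im[c[1]-200:c[1]+200,c[0]-250:c[0]+250])
E
```

```text
9.9 [ 0.489  -0.102   0.1225] [-2.530e+01  2.330e+01  9.210e+01 -1.000e-01  6.440e+01 -1.197e+02] 0.018650324960748994 [ 0.2  0.5 -0.2] rack-frame tcp [-0.1064 -0.0471  0.1225]
-.105,.045 [ 0.4904 -0.1018  0.045 ] [-0.2  0.1  0. ] [-0.13  0.04  7.75]
-.03,.045 [ 0.5652 -0.096   0.045 ] [-0.2  0.1  0. ] [-7.63  0.03  7.76]
```

View pics/ins1.png

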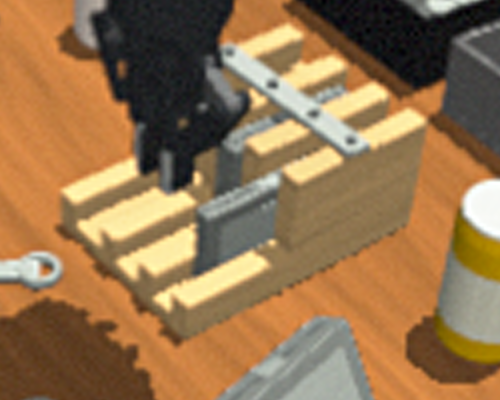

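The crop shows the thin case upright between the ribs of the narrow slot, its front in the divider mouth, near (240,225). Now I push it home with the shut fingers.

Emit:
{"api": "move_arm", "payload": {"plan": [[0,0,0,0,0,3,-1],[0,0,0,0,0,6,-1],[0,0,0,0,0,7.7,-1],[0,0,0,-1,0,7.7,-1],[0,0,0,-2,0,7.7,-1]]}}

```text
time_s: 10.45
position: [0.5106, -0.1008, 0.0455]
tool_rot: [[-0.997, -0.077, 0.001], [-0.077, 0.997, -0.003], [-0.001, -0.003, -1.0]]
ft_force: [0.2, -0.1, -0.3]
grip_width: -0.0
gripper_force: 0.0
```

Emit:
{"api": "move_arm", "payload": {"plan": [[0,0,0,-1,0,0,-1],[0,0,0,-2,0,0,-1],[0,0,0,-3,0,0,-1],[0,0,0,-4,0,0,-1],[0,0,0,-4.9,0,0,-1]]}}

```text
time_s: 10.95
position: [0.5591, -0.0967, 0.0452]
tool_rot: [[-0.997, -0.077, 0.001], [-0.077, 0.997, -0.003], [-0.0, -0.003, -1.0]]
ft_force: [-1.8, -0.8, 1.2]
grip_width: -0.0003
gripper_force: 1.3
```

```bash
python3 tgt.py -.047 -.03,.045
```

```text
10.95 [ 0.5591 -0.0967  0.0452] [ -21.7   34.8   86.1   -0.2   59.  -116.1] -0.0003255313313130698 [-1.8 -0.8  1.2] rack-frame tcp [-0.0361 -0.0472  0.0452]
-.03,.045 [ 0.5652 -0.096   0.045 ] [-0.2  0.  -0. ] [-0.61  0.02  0.02]
```

Emit:
{"api": "move_arm", "payload": {"plan": [[0,0,0,-0.2,0,0,-1],[0,0,0,-0.4,0,0,-1],[0,0,0,-0.6,0,0,-1],[0,0,0,-0.6,0,0,-1]]}}

```text
time_s: 11.35
position: [0.5645, -0.0964, 0.045]
tool_rot: [[-0.997, -0.077, 0.001], [-0.077, 0.997, -0.003], [-0.001, -0.003, -1.0]]
ft_force: [-0.3, -0.0, -0.4]
grip_width: 0.0003
gripper_force: 0.0
```

Emit:
{"api": "move_arm", "payload": {"plan": [[0,0,0,-0.2,0,0,-1],[0,0,0,-0.2,0,0,-1]]}}

```text
time_s: 11.55
position: [0.5659, -0.0962, 0.0449]
tool_rot: [[-0.997, -0.077, -0.001], [-0.077, 0.997, -0.002], [0.001, -0.002, -1.0]]
ft_force: [-4.4, -0.5, 1.8]
grip_width: 0.0002
gripper_force: 1.9
```

```bash
python3 tgt.py -.047 -.03,.045
```

```text
11.55 [ 0.5659 -0.0962  0.0449] [ -21.4   35.4   84.9   -0.2   59.7 -115.7] 0.00024922299052510915 [-4.4 -0.5  1.8] rack-frame tcp [-0.0294 -0.0472  0.0449]
-.03,.045 [ 0.5652 -0.096   0.045 ] [-0.1 -0.1 -0. ] [ 0.06  0.02 -0.01]
```

Emit:
{"api": "move_arm", "payload": {"plan": [[0,0,0,-0.2,0,0,-1],[0,0,0,-0.2,0,0,-1]]}}

```text
time_s: 11.75
position: [0.5658, -0.0961, 0.0449]
tool_rot: [[-0.997, -0.078, -0.006], [-0.078, 0.997, -0.002], [0.006, -0.002, -1.0]]
ft_force: [-14.5, -2.9, 8.0]
grip_width: -0.0003
gripper_force: 7.4
```

Emit:
{"api": "move_arm", "payload": {"plan": [[0,0,0,-0.2,0,0,-1],[0,0,0,-0.2,0,0,-1]]}}

```text
time_s: 11.95
position: [0.5658, -0.0961, 0.045]
tool_rot: [[-0.997, -0.078, -0.01], [-0.078, 0.997, -0.002], [0.011, -0.001, -1.0]]
ft_force: [-25.4, -5.1, 14.5]
grip_width: -0.0001
gripper_force: 12.8
```

Stopped at rack x −29 mm with a firm 25 N, which matches the home position with an 11 mm half-width finger. Back off and go to the thick case.

Emit:
{"api": "move_arm", "payload": {"plan": [[0,0,0,1,0,0,-1],[0,0,0,3,0,0,-1],[0,0,0,3,0,-4,-0.5],[0,0,0,3,0,-8,0],[0,0,0,3,0,-12,0.5]]}}

```text
time_s: 12.45
position: [0.5403, -0.0979, 0.1666]
tool_rot: [[-0.997, -0.077, 0.001], [-0.077, 0.997, -0.003], [-0.001, -0.003, -1.0]]
ft_force: [1.1, -1.0, -0.7]
grip_width: 0.043
gripper_force: 0.0
```

```bash
python3 go.py case_thick .038 .015 .13 .09 .04 0
```

```text
12.45 [ 0.5403 -0.0979  0.1666] [-2.26e+01  2.48e+01  8.07e+01 -1.00e-01  7.43e+01 -1.17e+02] 0.043020063746133756 [ 1.1 -1.  -0.7]
0.13 [ 28.4  -2.9 -11.4] [ 11.4  -11.49  -1.57]
0.09 [ 28.4  -2.9 -11.4] [ 11.02 -13.36   1.95]
0.04 [ 28.4  -2.9 -11.4] [ 10.54 -15.7    6.34]
0.0 [ 28.4  -2.9 -11.4] [ 10.16 -17.57   9.86]
```

Emit:
{"api": "move_arm", "payload": {"plan": [[5.7,-0.6,-2.3,2.3,-2.3,-0.4,0.6],[11.4,-1.2,-4.6,4.6,-4.6,-0.8,0.6],[17,-1.8,-6.8,6.9,-6.9,-1.2,0.6],[22.7,-2.3,-9.1,9.2,-9.2,-1.5,0.6],[28.4,-2.9,-11.4,11.4,-11.5,-1.6,0.6]]}}

```text
time_s: 12.95
position: [0.4353, -0.2219, 0.1822]
tool_rot: [[-0.96, -0.244, 0.137], [-0.28, 0.84, -0.464], [-0.001, -0.484, -0.875]]
ft_force: [0.4, -1.6, 0.2]
grip_width: 0.0681
gripper_force: 0.0
```

```bash
python3 go.py case_thick .040 .015 .09 .04 0
python3 - <<'E'
from h import *
f=np.load("fit.npz")
p=env.get_image("side"); k=4
im=cv2.resize(p["color"],None,fx=k,fy=k,interpolation=cv2.INTER_CUBIC)[:,:,::-1].copy()
for bx in case_boxes(f["case_thick"],.026,.08)+rack_boxes(f["rack"])[-1:]:
    q=((proj(p,bx)+.5)*k*16).astype(int)
    for i in range(8):
        for j in(1,2,4):
            if i<i^j: cv2.line(im,tuple(map(int,q[i])),tuple(map(int,q[i^j])),(0,255,0),1,cv2.LINE_AA,4)
c=(proj(p,[.54,-.2,.06])[0]*k).astype(int)
cv2.imwrite("pics/pre2.png",im[c[1]-300:c[1]+300,c[0]-350:c[0]+350])
E
```

```text
12.95 [ 0.4353 -0.2219  0.1822] [ -30.9   13.4  102.3  -27.4   45.6 -121. ] 0.06810492428790252 [ 0.4 -1.6  0.2]
0.09 [-0.3  0.2  0.1] [-0.03  0.07  3.75]
0.04 [-0.3  0.2  0.1] [-0.02  0.09  8.75]
0.0 [-0.3  0.2  0.1] [-0.    0.11 12.75]
```

View pics/pre2.png

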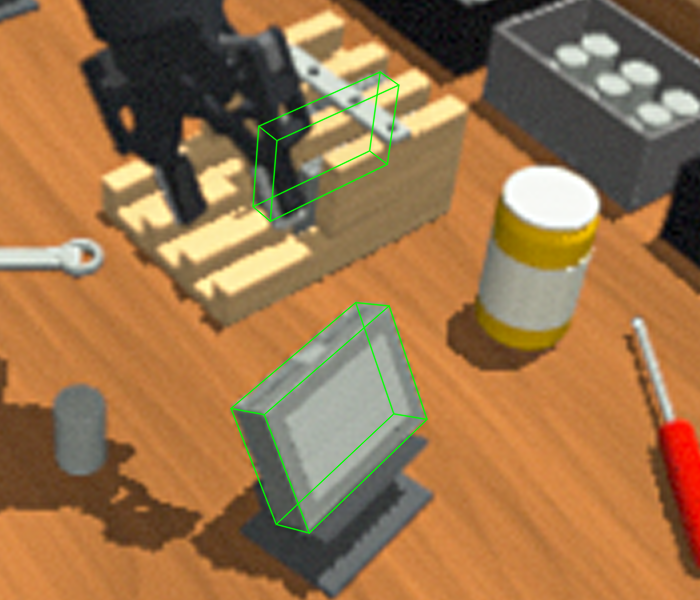

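The thick case outline fits within a pixel (corner at 232,408), and the thin case's end sits flush at the divider mouth, near (300,205). Grasp the thick case.

Emit:
{"api": "move_arm", "payload": {"plan": [[-0.3,0.2,0.1,0,0.1,3,0.6],[-0.3,0.2,0.1,0,0.1,6,0.6],[-0.3,0.2,0.1,0,0.1,8.5,0.6],[-0.3,0.2,0.1,0,0.1,10.8,0.6],[-0.3,0.2,0.1,0,0.1,12.7,0.6]]}}

```text
time_s: 13.5
position: [0.4524, -0.2795, 0.0683]
tool_rot: [[-0.962, -0.242, 0.129], [-0.274, 0.846, -0.457], [0.001, -0.475, -0.88]]
ft_force: [0.5, -0.9, 0.6]
grip_width: 0.0682
gripper_force: 0.0
```

Emit:
{"api": "move_arm", "payload": {"plan": [[0,0,0,0,0,0,0.3],[0,0,0,0,0,0,0],[0,0,0,0,0,0,-0.3],[0,0,0,0,0,0,-0.6],[0,0,0,0,0,0,-1]]}}

```text
time_s: 14.0
position: [0.4532, -0.2797, 0.0714]
tool_rot: [[-0.962, -0.241, 0.131], [-0.274, 0.845, -0.46], [-0.0, -0.478, -0.878]]
ft_force: [-0.3, -2.9, 5.4]
grip_width: 0.0252
gripper_force: 41.6
```

Emit:
{"api": "move_arm", "payload": {"plan": [[0,0,0,0,0,0,-1],[0,0,0,0,0,0,-1],[0,0,0,0,0,0,-1]], "squeeze": 45}}

```text
time_s: 14.3
position: [0.4532, -0.2797, 0.0714]
tool_rot: [[-0.962, -0.241, 0.132], [-0.274, 0.845, -0.46], [-0.0, -0.478, -0.878]]
ft_force: [-0.4, -2.1, 6.5]
grip_width: 0.0259
gripper_force: 44.0
```

Emit:
{"api": "move_arm", "payload": {"plan": [[0,0,0,0,0,-2,-1],[0,0,0,0,0,-5,-1],[0,0,0,0,0,-9,-1],[0,0,0,0,0,-13,-1],[0,0,0,0,0,-13,-1]]}}

```text
time_s: 14.8
position: [0.4362, -0.218, 0.1881]
tool_rot: [[-0.961, -0.241, 0.135], [-0.276, 0.844, -0.46], [-0.003, -0.479, -0.878]]
ft_force: [-0.4, -0.6, -3.2]
grip_width: 0.0251
gripper_force: 46.6
```

```bash
python3 tgt.py .041 -.115,.19 -.115,.14
```

```text
14.8 [ 0.4362 -0.218   0.1881] [ -30.4   12.9  101.6  -26.7   47.  -121.2] 0.025116126348413752 [-0.4 -0.6 -3.2] rack-frame tcp [-0.1681 -0.1586  0.1881]
-.115,.19 [ 0.4737 -0.0148  0.19  ] [-28.5   3.1  11.3] [-9.21 16.16 -9.  ]
-.115,.14 [ 0.4737 -0.0148  0.14  ] [-28.5   3.1  11.3] [-9.2  18.55 -4.61]
```

Emit:
{"api": "move_arm", "payload": {"plan": [[-5.7,0.6,2.3,-1.8,3.2,-1.8,-1],[-11.4,1.2,4.5,-3.7,6.5,-3.6,-1],[-17.1,1.9,6.8,-5.5,9.7,-5.4,-1],[-22.8,2.5,9,-7.4,12.9,-7.2,-1],[-28.5,3.1,11.3,-9.2,16.2,-9,-1]]}}

```text
time_s: 15.3
position: [0.4733, -0.0143, 0.1853]
tool_rot: [[-0.997, -0.074, -0.009], [-0.074, 0.997, 0.007], [0.008, 0.008, -1.0]]
ft_force: [-0.6, -0.2, -3.6]
grip_width: 0.0259
gripper_force: 46.5
```

```bash
python3 tgt.py .041 -.115,.13 -.115,.095
```

```text
15.3 [ 0.4733 -0.0143  0.1853] [ -16.2   16.9   90.2    0.3   73.6 -110.5] 0.025946645923793355 [-0.6 -0.2 -3.6] rack-frame tcp [-0.1153  0.0415  0.1853]
-.115,.13 [ 0.4737 -0.0148  0.13  ] [ 0.4 -0.5 -0.2] [-0.08 -0.1   5.53]
-.115,.095 [ 0.4737 -0.0148  0.095 ] [ 0.4 -0.5 -0.2] [-0.11 -0.12  9.03]
```

Emit:
{"api": "move_arm", "payload": {"plan": [[0.4,-0.5,-0.2,-0.1,-0.1,3,-1],[0.4,-0.5,-0.2,-0.1,-0.1,6,-1],[0.4,-0.5,-0.2,-0.1,-0.1,9,-1],[0.4,-0.5,-0.2,-0.1,-0.1,9,-1],[0.4,-0.5,-0.2,-0.1,-0.1,9,-1]]}}

```text
time_s: 15.8
position: [0.4736, -0.0168, 0.0959]
tool_rot: [[-0.997, -0.078, 0.001], [-0.078, 0.997, -0.003], [-0.001, -0.003, -1.0]]
ft_force: [-0.2, -0.9, -2.3]
grip_width: 0.0255
gripper_force: 46.6
```

```bash
python3 tgt.py .041 -.115,.062 -.115,.052
```

```text
15.8 [ 0.4736 -0.0168  0.0959] [ -16.3   23.3   98.    -0.2   58.6 -110.7] 0.025478128786525042 [-0.2 -0.9 -2.3] rack-frame tcp [-0.1152  0.039   0.0959]
-.115,.062 [ 0.4737 -0.0148  0.062 ] [-0.2  0.1  0. ] [-0.02  0.21  3.39]
-.115,.052 [ 0.4737 -0.0148  0.052 ] [-0.2  0.1  0. ] [-0.02  0.21  4.39]
```

Emit:
{"api": "move_arm", "payload": {"plan": [[-0.2,0,0,0,0.2,0.5,-1],[-0.2,0,0,0,0.2,1.5,-1],[-0.2,0,0,0,0.2,2.5,-1],[-0.2,0,0,0,0.2,3.3,-1],[-0.2,0,0,0,0.2,3.3,-1]]}}

```text
time_s: 16.3
position: [0.473, -0.0148, 0.0617]
tool_rot: [[-0.997, -0.078, -0.0], [-0.078, 0.997, 0.001], [0.0, 0.001, -1.0]]
ft_force: [-0.6, -0.6, -2.1]
grip_width: 0.0253
gripper_force: 46.6
```

```bash
python3 tgt.py .041 -.115,.052
```

```text
16.3 [ 0.473  -0.0148  0.0617] [ -16.2   26.4  100.3    0.    53.4 -110.7] 0.025342106997669072 [-0.6 -0.6 -2.1] rack-frame tcp [-0.1157  0.0411  0.0617]
-.115,.052 [ 0.4737 -0.0148  0.052 ] [ 0. -0.  0.] [-0.07 -0.01  0.97]
```

Emit:
{"api": "move_arm", "payload": {"plan": [[0,0,0,0,0,0.4,-1],[0,0,0,0,0,0.7,-1],[0,0,0,0,0,0.7,-1]]}}

```text
time_s: 16.6
position: [0.4735, -0.0149, 0.0556]
tool_rot: [[-0.997, -0.078, 0.001], [-0.078, 0.997, 0.0], [-0.001, 0.0, -1.0]]
ft_force: [0.2, 0.8, -2.1]
grip_width: 0.0252
gripper_force: 46.6
```

Emit:
{"api": "move_arm", "payload": {"plan": [[0,0,0,0,0,0.2,-1],[0,0,0,0,0,0.2,-1]]}}

```text
time_s: 16.8
position: [0.4737, -0.0149, 0.0538]
tool_rot: [[-0.997, -0.078, 0.002], [-0.078, 0.997, -0.0], [-0.002, -0.0, -1.0]]
ft_force: [0.4, -0.3, -2.6]
grip_width: 0.0254
gripper_force: 46.8
```

Emit:
{"api": "move_arm", "payload": {"plan": [[0,0,0,0,0,0.1,-1],[0,0,0,0,0,0.2,-1]]}}

```text
time_s: 17.0
position: [0.4736, -0.015, 0.0535]
tool_rot: [[-0.997, -0.079, 0.003], [-0.079, 0.997, -0.001], [-0.003, -0.001, -1.0]]
ft_force: [-12.0, -0.3, 31.8]
grip_width: 0.0255
gripper_force: 51.1
```

Emit:
{"api": "move_arm", "payload": {"plan": [[0,0,0,0,0,0.1,-1],[0,0,0,0,0,0.1,-1]]}}

```text
time_s: 17.2
position: [0.4736, -0.0152, 0.0534]
tool_rot: [[-0.997, -0.079, 0.004], [-0.079, 0.997, -0.001], [-0.004, -0.002, -1.0]]
ft_force: [-11.5, -1.2, 31.6]
grip_width: 0.0254
gripper_force: 51.0
```

Emit:
{"api": "move_arm", "payload": {"plan": [[0,0,0,0,0,-0.4,-1],[0,0,0,-0.8,0,-0.4,-1],[0,0,0,-1.8,0,-0.4,-1],[0,0,0,-2.8,0,-0.4,-1],[0,0,0,-3.8,0,-0.4,-1]]}}

```text
time_s: 17.7
position: [0.5125, -0.0118, 0.0545]
tool_rot: [[-0.997, -0.079, 0.002], [-0.079, 0.997, 0.0], [-0.002, 0.0, -1.0]]
ft_force: [-0.4, 0.1, -2.7]
grip_width: 0.0253
gripper_force: 46.7
```

```bash
python3 tgt.py .041 -.032,.055
```

```text
17.7 [ 0.5125 -0.0118  0.0545] [ -14.6   29.9   94.6    0.    55.4 -109.1] 0.025299819930153414 [-0.4  0.1 -2.7] rack-frame tcp [-0.076   0.041   0.0545]
-.032,.055 [ 0.5564 -0.0084  0.055 ] [0.  0.1 0.1] [-4.4  -0.01 -0.05]
```

Emit:
{"api": "move_arm", "payload": {"plan": [[0,0.1,0.1,-0.9,0,0,-1],[0,0.1,0.1,-1.8,0,0,-1],[0,0.1,0.1,-2.7,0,0,-1],[0,0.1,0.1,-3.6,0,0,-1],[0,0.1,0.1,-4.4,0,0,-1]]}}

```text
time_s: 18.2
position: [0.5561, -0.0084, 0.0549]
tool_rot: [[-0.997, -0.077, 0.0], [-0.077, 0.997, -0.0], [-0.0, -0.0, -1.0]]
ft_force: [0.2, -0.4, -2.8]
grip_width: 0.0254
gripper_force: 46.6
```

Emit:
{"api": "move_arm", "payload": {"plan": [[0,0,0,0,0,0.1,-0.8],[0,0,0,0,0,0.1,-0.3],[0,0,0,0,0,0,0.2],[0,0,0,0,0,0,0.3],[0,0,0,0,0,0,0.3]]}}

```text
time_s: 18.7
position: [0.5553, -0.0085, 0.0552]
tool_rot: [[-0.997, -0.077, 0.0], [-0.077, 0.997, -0.0], [-0.0, -0.0, -1.0]]
ft_force: [-0.5, 0.5, -0.3]
grip_width: 0.0556
gripper_force: 0.0
```

Emit:
{"api": "move_arm", "payload": {"plan": [[0,0,0,0,0,-2,0.3],[0,0,0,0,0,-5,0.3],[0,0,0,1,0,-8,0.3],[0,0,0,4,0,-8,-0.5],[0,0,0,7.2,0,-8,-1]]}}

```text
time_s: 19.2
position: [0.483, -0.0141, 0.1356]
tool_rot: [[-0.997, -0.077, 0.002], [-0.077, 0.997, -0.001], [-0.002, -0.001, -1.0]]
ft_force: [-0.5, -0.5, 0.4]
grip_width: 0.0274
gripper_force: 0.0
```

```bash
python3 tgt.py .041 -.105,.048 -.03,.048
python3 - <<'E'
from h import *
p=env.get_image("side"); k=4
c=(proj(p,[.58,-.05,.05])[0]*k).astype(int); im=cv2.resize(p["color"],None,fx=k,fy=k,interpolation=cv2.INTER_CUBIC)[:,:,::-1]
cv2.imwrite("pics/ins2.png",im[c[1]-200:c[1]+200,c[0]-250:c[0]+250])
E
```

```text
19.2 [ 0.483  -0.0141  0.1356] [ -15.7   20.9   93.6   -0.    65.4 -110.2] 0.0274027060575447 [-0.5 -0.5  0.4] rack-frame tcp [-0.1056  0.0411  0.1356]
-.105,.048 [ 0.4836 -0.0141  0.048 ] [-0.   0.1 -0. ] [-0.04  0.    8.77]
-.03,.048 [ 0.5584 -0.0083  0.048 ] [-0.   0.1 -0. ] [-7.54  0.01  8.78]
```

View pics/ins2.png

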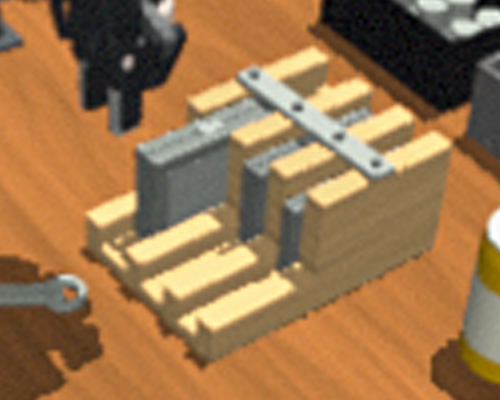

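The crop shows the thick case upright in the wide slot, part-way in (end at 160,190); the thin and middle cases are flush at the mouths. Push the thick case home.

Emit:
{"api": "move_arm", "payload": {"plan": [[0,0,0,0.3,0,4,-1],[0,0,0,0.3,0,7,-1],[0,0,0,0.3,0,8.7,-1],[0,0,0,-0.8,0,8.7,-1],[0,0,0,-2,0,8.7,-1]]}}

```text
time_s: 19.75
position: [0.5042, -0.0125, 0.0485]
tool_rot: [[-0.997, -0.077, -0.0], [-0.077, 0.997, -0.0], [0.0, -0.0, -1.0]]
ft_force: [-2.2, -0.7, 0.3]
grip_width: 0.0003
gripper_force: 0.0
```

Emit:
{"api": "move_arm", "payload": {"plan": [[0,0,0,-1,0,0,-1],[0,0,0,-2,0,0,-1],[0,0,0,-3,0,0,-1],[0,0,0,-4,0,0,-1],[0,0,0,-5,0,0,-1]]}}

```text
time_s: 20.25
position: [0.5541, -0.0085, 0.0481]
tool_rot: [[-0.997, -0.077, -0.0], [-0.077, 0.997, -0.0], [0.0, -0.0, -1.0]]
ft_force: [-2.5, -0.6, 1.1]
grip_width: 0.0
gripper_force: 0.0
```

Emit:
{"api": "move_arm", "payload": {"plan": [[0,0,0,-0.2,0,0,-1],[0,0,0,-0.5,0,0,-1],[0,0,0,-0.5,0,0,-1]]}}

```text
time_s: 20.55
position: [0.5565, -0.0079, 0.0473]
tool_rot: [[-0.997, -0.077, -0.005], [-0.077, 0.997, 0.001], [0.005, 0.001, -1.0]]
ft_force: [-7.8, -0.2, 0.1]
grip_width: 0.0001
gripper_force: 0.0
```

Emit:
{"api": "move_arm", "payload": {"plan": [[0,0,0,-0.2,0,0,-1],[0,0,0,-0.2,0,0,-1]]}}

```text
time_s: 20.75
position: [0.5563, -0.0077, 0.0472]
tool_rot: [[-0.997, -0.077, -0.01], [-0.077, 0.997, 0.001], [0.01, 0.002, -1.0]]
ft_force: [-17.2, -1.6, 6.3]
grip_width: -0.0002
gripper_force: 0.0
```

```bash
python3 tgt.py .041 -.03,.048
```

```text
20.75 [ 0.5563 -0.0077  0.0472] [-1.290e+01  3.400e+01  8.740e+01 -1.000e-01  5.920e+01 -1.073e+02] -0.00021572301656685487 [-17.2  -1.6   6.3] rack-frame tcp [-0.0321  0.0417  0.0472]
-.03,.048 [ 0.5584 -0.0083  0.048 ] [ 0.1 -0.6 -0. ] [-0.2  -0.07 -0.09]
```

Emit:
{"api": "move_arm", "payload": {"plan": [[0,0,0,-0.2,0,0,-1],[0,0,0,-0.3,0,0,-1],[0,0,0,-0.3,0,0,-1]]}}

```text
time_s: 21.05
position: [0.5562, -0.0076, 0.0471]
tool_rot: [[-0.997, -0.077, -0.017], [-0.077, 0.997, 0.001], [0.017, 0.002, -1.0]]
ft_force: [-33.6, -5.8, 14.9]
grip_width: -0.0003
gripper_force: 0.0
```

Emit:
{"api": "move_arm", "payload": {"plan": [[0,0,0,1,0,0,-1],[0,0,0,4,0,0,-1],[0,0,0,4,0,-4,-1],[0,0,0,4,0,-8,-1],[0,0,0,4,0,-12,-1]]}}

```text
time_s: 21.55
position: [0.5233, -0.0109, 0.1696]
tool_rot: [[-0.997, -0.076, 0.001], [-0.076, 0.997, 0.0], [-0.001, -0.0, -1.0]]
ft_force: [0.4, 1.2, -0.6]
grip_width: 0.0001
gripper_force: 0.0
```

Emit:
{"api": "move_arm", "payload": {"plan": [[0,0,0,3,3,-3,-1],[0,0,0,5,7,-5,-1],[0,0,0,6,11,-6,-1],[0,0,0,6,15,-6,-1],[0,0,0,6,19,-6,-1]]}}

```text
time_s: 22.05
position: [0.4487, 0.1755, 0.2288]
tool_rot: [[-0.997, -0.076, 0.003], [-0.076, 0.997, 0.0], [-0.003, 0.0, -1.0]]
ft_force: [1.3, -0.9, 0.3]
grip_width: 0.0
gripper_force: 0.0
```

Run:
```python
from h import *
f=np.load("fit.npz"); rk=f["rack"]; C=[]; k=6
for n in("side","top"):
    p=env.get_image(n); im=cv2.resize(p["color"],None,fx=k,fy=k,interpolation=cv2.INTER_CUBIC)[:,:,::-1].copy()
    B=[box(-.019,.096,y-t/2,y+t/2,.012,.012+h)@Rz(rk[2]).T+[rk[0],rk[1],0] for y,t,h in((-.047,.014,.066),(-.006,.02,.074),(.041,.026,.08))]
    for bx in B:
        q=((proj(p,bx)+.5)*k*16).astype(int)
        for i in(1,3): 
            cv2.line(im,tuple(map(int,q[1])),tuple(map(int,q[3])),(0,255,0),1,cv2.LINE_AA,4)
            cv2.line(im,tuple(map(int,q[i])),tuple(map(int,q[i-1])),(0,255,0),1,cv2.LINE_AA,4)
    c=(proj(p,Rz(rk[2])@[-.02,0,0]+[rk[0],rk[1],.06])[0]*k).astype(int); C.append(im[c[1]-280:c[1]+280,c[0]-200:c[0]+200])
cv2.imwrite("pics/fin.png",np.hstack(C)); s=env.observe(); print(s["time_s"],s["position"])
```

```text
22.15 [0.44829362 0.17746515 0.2282637 ]
```

View pics/fin.png

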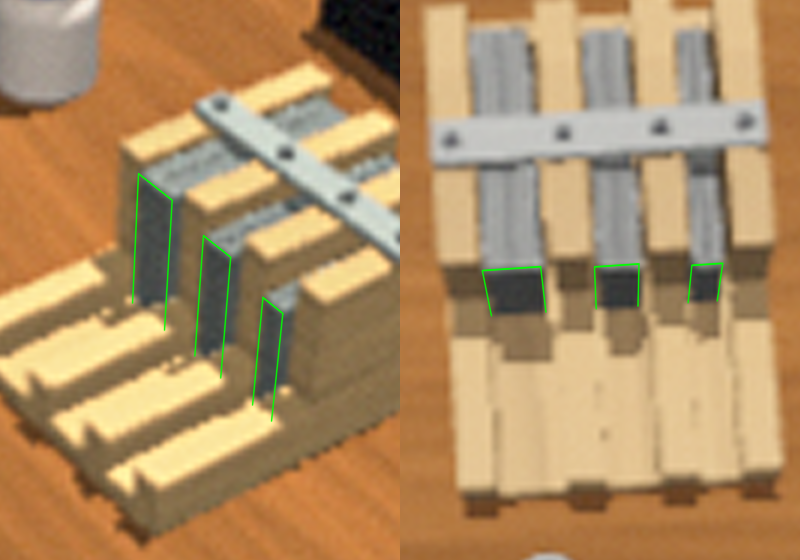

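All three cases sit flush, with the same small offset to the overlay as the already-home middle case. They are upright, latch plates up, and the gripper is clear. Handing in.

```bash
python3 -c "
from rig import env
print(env.close_job())"
```

```text
the job is handed in; nothing more can be done
None
```

The thin case is home in the narrow slot and the thick case in the wide slot, both upright with latch edge up, and the job is handed in at about 22 s of the 72 s; no verdict came back.

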